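Set up the lino block and point out tool and cut

ROBOT

A 6-joint arm with a two-finger parallel gripper is mounted at the origin on the work surface. World frame = base frame: x ahead of the robot, y to its left, z up, the work surface at z = 0. Lengths are in mm, angles in rad, forces in N, time in s.
With the tool pointing down it reaches from about 400 to 925 mm from the base axis. Payload 12.5 kg.
Tool frame: the origin (TCP) lies between the finger pads, 19 mm behind the fingertips; this is the grasp point; z points along the fingers, y is the line along which they close (so a half turn about z gives the same grasp; the last joint's range is limited). The gripper opens to 95 mm and grips with 3 to 60 N. Pads are 20 mm wide; open, the fingers measure 119 mm over their backs; the gripper's body (75 mm by 180 mm) begins 59 mm behind the grasp point.
Start: joints at [-0.106, 0.491, 1.559, -0, 1.092, -0.106], TCP at [625.016, 0.021, 233.461] pointing down, gripper open.
Joint ranges: [-3.1, 3.1], [-0.84, 2.19], [0.05, 2.79], [-1.13, 4.28], [0.06, 2.93], [-2.69, 2.69]. Speed limits (rad/s): [2.22, 2.22, 2.79, 3.14, 3.14, 3.14].

INTERFACE

Orientations are given as [roll, pitch, yaw] about the fixed x, y, z axes, in that order (R = Rz(yaw) Ry(pitch) Rx(roll)).
In Python, from cell import readout, eyes, job_done gives the robot as it stands.
- The arm moves only by the shell command python3 -m jog 'ROWS'. ROWS is a JSON object of lists of equal length, an entry for each row: "dp": the shift along the tool's x, y, z in mm, a list of three; "twist": the turn about the tool's z in degrees; "claw": the closure, from -1 (fully open) to 1 (shut). A call has 1 to 8 rows; each row is the pose to reach, as a shift and turn from the pose commanded when the call began, along the tool's axes at that moment; what a row does not reach only later rows make up. A row lasts 1/12 s, in which the tool goes at most 41.7 mm and 7.16 degrees, less where a joint would pass 70% of its speed; a pose out of reach is approached as far as the arm can. A call with a gripper value outside its range is refused whole. The fingers move at their own pace and stop on an object; the grip force is fixed at half the most. Time passes only in rows, so rows that repeat a pose let the fingers close. It gives the time, the measured TCP pose, the force and the opening at its end, in the units of the state.
- readout.state(): the state, without advancing time (a new reading comes with each control period).
- eyes.read_camera(name): name is "scene" or "side" or "wrist"; returns the picture (384x512x3 uint8, red, green, blue); there is no depth.
- eyes.camera_model(name): a dict with "intrinsics" (3x3 intrinsics, pixels), "R" (3x3) and "t" (3): a world point X has camera coordinates R X + t. Camera axes: x right, y down, z forward; pixel columns grow to the right and rows downward; lengths in mm; the calibration is good to about 2 mm. The wrist camera is an equidistant fisheye: a pixel r from the principal point sees the ray r / f radians off the axis. A picture is of the moment at which its call begins: read the wrist's pose just before it. camera_model takes no time and is no camera call; for the wrist camera it gives the pose at the moment of the call.
- job_done(): hands the job in, once; it reports no verdict.
The state is a dict: "t": time; "joints": joint angles; "qvel": joint speeds; "tau": joint torques, N m; "eef_pos": TCP position; "tcp_rot": TCP orientation; "ft_force": force on the tool from outside, world axes, zero at the start; "moment": the same for the moment, N m; "opening": opening from 0.0 (shut) to 1.0 (fully open).
Only numpy, scipy, OpenCV 4.12 (cv2) and the standard library are available. Lean on these libraries where they do the work, as an engineer would, in place of code of your own. Each camera call takes 0.05 s, during which the arm holds its last target. There are 200 camera calls.

TASK

Get the carving lesson ready: push the lino block along its wooden board until its far edge sits flush against the fence. Then show the pupil the tool to use by holding the fingertips two to three centimetres above the round knob of the mushroom-handled palm gouge for two seconds, and after that show where to start by holding them two to three centimetres above the head of the bird carved on the block, finishing while still pointing there. Do not lift the block, leave all the tools and the ink jar untouched, and never bring the fingertips down over one of the other gouges.

Things in the scene. Friction and masses are not known exactly. Their poses are not given: they have to be found in the camera images.
- board: Fixed plywood carving board, 210 (its x) x 200 (its y) x 12 mm thick, on the table; origin at the centre of its underside. Along its far (+x) side stands a wooden fence 170 mm long (along y), 20 mm thick, rising 18 mm above the board's top; the fence's inner face is the plane local x = +85 mm. At the robot's left or right.
- block: Loose lino block, a slab 120 (its x) x 140 (its y) x 20 mm, wood with beige lino on top, 0.2 to 0.45 kg; origin at the centre of its underside, x towards the fence, z up. It lies on the board (underside z = 12, top z = 32 mm), 19 to 39 mm short of the fence and up to 0.12 rad askew; a push of 1.5 to 5 N slides it. Flush: within 4 mm of the fence, parallel within 0.045 rad.
- block_far_edge (a point): Middle of the block's far lower edge (local x = +60 mm), which goes against the fence.
- block_near_edge (a point): Middle of the block's near side face (local x = -60 mm, towards the robot), 10 mm above its underside: the place to push.
- bird_head (a point): Centre of the head of the bird carved on the block's top: the largest round spot apart from the body, 26 mm across, with a small light eye and a short beak, at local x +28, y -26 mm, at the top surface (z about 33 mm). Pointing at it means the tool point (TCP) within 18 mm of it sideways and no more than 65 mm above it, without contact.
- palm_gouge: Loose palm gouge lying on the felt mat: short wooden mushroom-shaped handle 52 mm long whose knob is 36 mm across, brass collar and steel blade; about 117 mm long overall along its x axis, blade to +x, knob to -x (towards the robot). Origin at the middle of its underside. Must not be touched or moved.
- palm_gouge_handle (a point): Top of the round knob of the palm gouge (39 mm above the table). Pointing at it means the tool point (TCP) within 18 mm of it sideways and no more than 65 mm above it, without contact.
- long_gouge: Bystander: gouge with a long spindle-shaped wooden handle 115 mm long, 25 mm thick, about 198 mm overall along x, on the felt mat.
- long_gouge_handle (a point): Top of the long gouge's handle near its middle (28 mm above the table). Not to be pointed at.
- slim_gouge: Bystander: gouge with a slim straight wooden handle 90 mm long, 15 mm thick, about 148 mm overall along x, on the felt mat.
- slim_gouge_handle (a point): Top of the slim gouge's handle, at its middle (18 mm above the table). Not to be pointed at.
- mat: Fixed grey felt mat 260 x 300 x 3 mm on which the three gouges lie side by side, about 90 mm apart, in any order.
- ink_jar: Bystander: closed ink jar 60 mm across, 65 mm high, standing beyond the board and mat.
- brayer: Bystander: ink roller with a wooden handle, about 125 mm long, 90 mm wide, 32 mm high, lying beyond the board and mat.
There are look-alikes about, which are no part of the job. What is shaped like the block but yellow is not meant.

How it is judged (in metres and radians):
On the way, in this order (a step that is already met when the one before it is completed fails the run):
1. the block is pushed flush against the fence (x of block_far_edge in the frame of board above 0.081 m and angle between the x axis of block and the x axis of board, either way round below 0.045 rad and height (world z) of block below 0.016 m and angle between block's own z axis and vertical below 0.05 rad), for 0.2 s.
2. the fingertips dwell just above the palm gouge's knob without touching it (horizontal distance between the grasp point and palm_gouge_handle below 0.018 m and height (world z) of the grasp point below 0.104 m and contact force between each of the fingers, the arm and anything else below 0.3 N), for 1.2 s.
3. the fingertips dwell just above the bird's head without touching it (horizontal distance between the grasp point and bird_head below 0.018 m and height (world z) of the grasp point below 0.098 m and contact force between each of the fingers, the arm and anything else below 0.3 N), for 0.5 s.
At the end, for the whole second after the job is handed in: Block flat on the board, far edge within 4 mm of the fence and parallel within 0.045 rad, at rest; TCP within 18 mm sideways of the bird's head, at most 65 mm above it, touching nothing; palm gouge within 4 mm, jar, brayer and other gouges within 8 mm of where they started (all of step 1 and horizontal distance between the grasp point and bird_head below 0.018 m and height (world z) of the grasp point below 0.098 m and linear speed of block below 0.01 m/s and distance of palm_gouge from where it was at the start of the episode below 0.004 m and distance of each of long_gouge, slim_gouge, brayer, ink_jar from where it was at the start of the episode below 0.008 m).
It fails at once if the block was lifted or tipped up (height (world z) of block above 0.02 m or angle between block's own z axis and vertical above 0.12 rad).
It fails at once if the palm gouge was touched (contact force between any of the fingers, the arm and palm_gouge above 0.3 N).
It fails at once if another gouge, the brayer or the ink jar was touched (contact force between any of the fingers, the arm and long_gouge above 0.3 N or contact force between any of the fingers, the arm and slim_gouge above 0.3 N or contact force between any of the fingers, the arm and brayer above 0.3 N or contact force between any of the fingers, the arm and ink_jar above 0.3 N).
It fails at once if the tool point was brought down over the handle of a wrong gouge (within 18 mm sideways, 60 mm above) ((horizontal distance between the grasp point and long_gouge_handle below 0.018 m and height (world z) of the grasp point below 0.088 m) or (horizontal distance between the grasp point and slim_gouge_handle below 0.018 m and height (world z) of the grasp point below 0.078 m)).
It fails at once if a tool or the jar was displaced (distance of any of palm_gouge, long_gouge, slim_gouge, brayer, ink_jar from where it was at the start of the episode above 0.02 m).
It also fails if it takes over 69 s, if anything falls off the work surface, if the arm or the gripper's body presses on something with over 40 N, if the wrist force passes 120 N, or if a joint passes its speed limit or range.

## Working session

There is one attempt and no reset: what is moved stays moved. The work goes in short steps, Python scripts to look and compute and a shell command to move; the robot and the scene stay as the last step left them, time stands still between calls to the robot, and variables do not carry over. Pictures are saved under pics/ and viewed, on a budget of 10 in all, crops included, one or two more only if the job needs it, and the job is handed in when it is done.

```bash
mkdir -p pics; cat > h.py <<'E'
import numpy as np, cv2
from cell import readout, eyes, job_done
def snap(cam,name,crop=None,k=1):
    im=eyes.read_camera(cam)[:,:,::-1]
    cv2.imwrite(f'pics/{name}_raw.png',im)
    if crop: x0,y0,x1,y1=crop; im=im[y0:y1,x0:x1]
    cv2.imwrite(f'pics/{name}.png',cv2.resize(im,None,fx=k,fy=k,interpolation=cv2.INTER_CUBIC))
def p2w(cam,uv,z,m=None):
    m=m or eyes.camera_model(cam); K=np.array(m['intrinsics']);R=np.array(m['R']);t=np.array(m['t'])
    x=(uv[0]-K[0,2])/K[0,0]; y=(uv[1]-K[1,2])/K[1,1]
    if cam=='wrist':
        r=np.hypot(x,y); s=np.sin(r)/r if r>1e-9 else 1; d=np.array([x*s,y*s,np.cos(r)])
    else: d=np.array([x,y,1.])
    C=-R.T@t; d=R.T@d
    return (C+d*(z-C[2])/d[2]).round(1)
E
python3 - <<'E'
from h import *
snap('scene','s1',None,1.5); snap('side','d1',None,1.5)
s=readout.state(); print(s['t'],s['eef_pos'],s['tcp_rot'],s['ft_force'],s['opening'])
for c in('scene','side','wrist'):
    m=eyes.camera_model(c); print(c,(-np.array(m['R']).T@m['t']).round())
E
```

```text
0.1 [6.24809574e+02 3.91945490e-02 2.32943417e+02] [-3.14064637e+00 -9.21724896e-05  1.57078575e+00] [ 0.77365409 -0.0473555   0.00264605] 1.0023356347175412
scene [1000. -248.  809.]
side [339. 643. 716.]
wrist [624.  66. 385.]
```

View pics/s1.png

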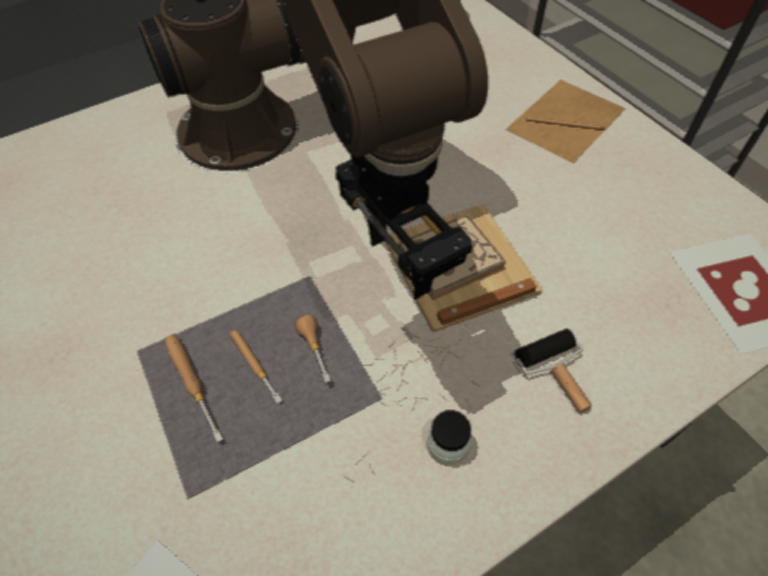

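View pics/d1.png

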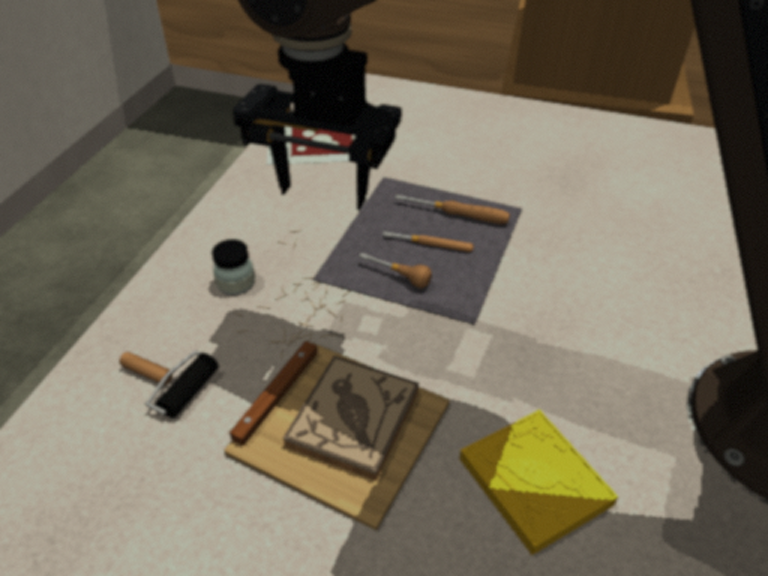

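The side view (1.5x) shows the board with the beige block at (352,415) and the yellow look-alike at (540,480). The gouges are long (475,212), slim (440,242) and mushroom-knobbed (421,276); the last fits the palm gouge. I'll confirm in enlarged crops.

```bash
python3 - <<'E'
from h import *
im=cv2.imread('pics/d1_raw.png')
a=cv2.resize(im[225:355,145:305],None,fx=5,fy=4.5,interpolation=cv2.INTER_CUBIC)
cv2.imwrite('pics/d1a.png',a)
b=cv2.resize(im[115:215,205:355],None,fx=5,fy=5,interpolation=cv2.INTER_CUBIC)
cv2.imwrite('pics/d1b.png',b)
E
```

```text
(no output)
```

View pics/d1a.png

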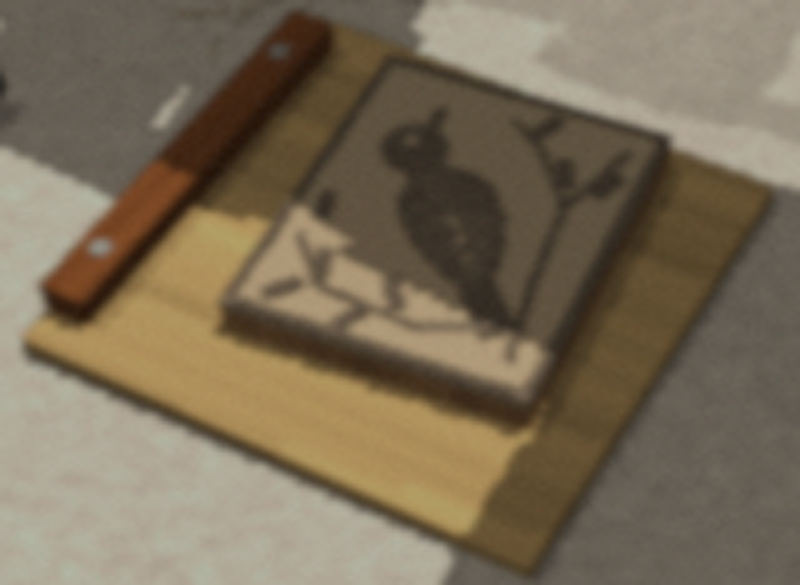

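View pics/d1b.png

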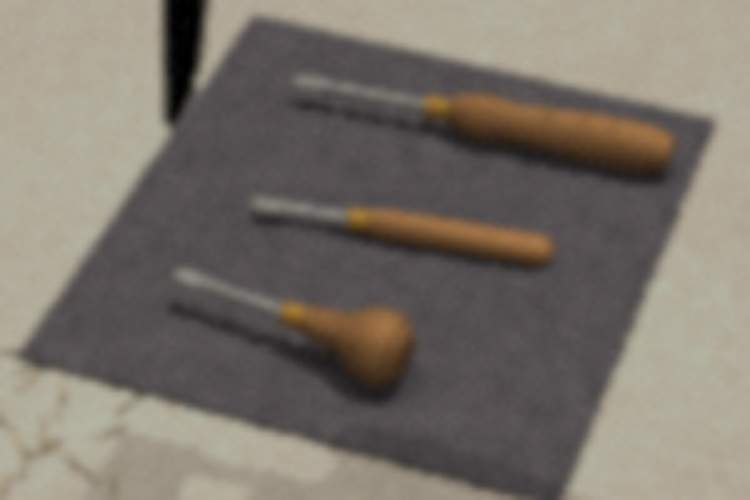

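The crops show bird head at (415,148), block top corners (393,62), (668,138), (530,398) and (228,300) in crop a. In crop b, the only mushroom knob is at (380,345), so the palm gouge is confirmed.

```bash
python3 - <<'E'
from h import *
def A(p,z): return p2w('side',(145+p[0]/5-.4,225+p[1]/4.5-.4),z)
def B(p,z): return p2w('side',(205+p[0]/5-.4,115+p[1]/5-.4),z)
c=[A(p,32) for p in((393,62),(668,138),(530,398),(228,300))]
print('block FR NR NL FL',c,'centre',np.mean(c,0)); 
print([np.linalg.norm(c[i]-c[i-1]).round(1) for i in range(4)])
for i,j in((1,0),(2,3),(0,3),(1,2)): d=c[j]-c[i]; print('ang',np.degrees(np.arctan2(d[1],d[0])).round(1))
b=[A((772,190),12),A((530,570),12),A((28,343),12)]
print('board NR NL FL',b,[np.degrees(np.arctan2(*(q-p)[1::-1])).round(1) for p,q in((b[0],b[1]),(b[1],b[2]))],np.linalg.norm(b[0]-b[1]),np.linalg.norm(b[1]-b[2]))
print('fence inner top',A((330,32),30),A((85,305),30))
print('head',A((415,148),33))
print('palm side',B((380,345),21),'collar',B((293,314),21),'tip',B((180,275),10))
print('slim',B((375,222),10),B((550,250),10),'long',B((460,117),15),B((665,150),15))
P=lambda p,z:p2w('scene',(p[0]/1.5,p[1]/1.5),z)
print('palm scene',P((308,325),21),'collar',P((316,350),18))
print('yellow corners',[p2w('side',(u/1.5,v/1.5),20) for u,v in((540,410),(616,496),(535,545),(460,458))])
E
```

```text
block FR NR NL FL [array([580. ,  98.6,  32. ]), array([465. , 105.5,  32. ]), array([475.1, 241.7,  32. ]), array([591.3, 233.1,  32. ])] centre [527.85  169.725  32.   ]
[np.float64(135.0), np.float64(115.2), np.float64(136.6), np.float64(116.5)]
ang -3.4
ang -4.2
ang 85.2
ang 85.8
board NR NL FL [array([422.9, 104.5,  12. ]), array([456.2, 298.3,  12. ]), array([658.6, 262.4,  12. ])] [np.float64(80.3), np.float64(-10.1)] 196.6401027257665 205.55916423258785
fence inner top [611.   88.5  30. ] [639.4 250.   30. ]
head [554.6 141.5  33. ]
palm side [ 519.  -103.9   21. ] collar [ 562.8 -111.7   21. ] tip [ 625.6 -133.4   10. ]
slim [ 548.6 -200.9   10. ] [ 462.7 -207.1   10. ] long [ 529.  -290.2   15. ] [ 424.2 -296.    15. ]
palm scene [ 522.4 -102.5   21. ] collar [ 567.1 -112.6   18. ]
yellow corners [array([309.3,  89.6,  20. ]), array([209.1, 182.4,  20. ]), array([286.9, 269. ,  20. ]), array([388.3, 188.9,  20. ])]
```

```bash
python3 -m jog '{"dp":[[10,-10,0],[35,-34,0],[62,-61,0],[90,-88,0],[115,-113,0],[145,-143,0],[170,-167,0],[184,-183,0]],"twist":[-4,-11,-18,-25,-32,-39,-46,-53],"claw":[-1,-1,-1,-1,-1,-1,-1,-1]}'; python3 -m jog '{"dp":[[0,0,0],[0,0,0],[0,0,0],[0,0,0],[0,0,0],[0,0,0],[0,0,0]],"twist":[-7,-14,-21,-25,-27,-27,-27],"claw":[-1,-1,-1,-1,-1,-1,-1]}'
python3 - <<'E'
from h import *
m=eyes.camera_model('wrist')
import pickle; pickle.dump(m,open('w1.pkl','wb'))
s=readout.state(); print(s['eef_pos'],s['tcp_rot'])
snap('wrist','w1',None,1.5)
E
```

```text
t: 0.77
eef_pos: [439.5, 185.8, 233.4]
tcp_rot: [-3.141, -0.001, 2.503]
ft_force: [0.7, -1.3, 0.6]
opening: 0.997
t: 1.35
eef_pos: [441.9, 184.0, 233.3]
tcp_rot: [-3.141, -0.0, 2.966]
ft_force: [0.6, 0.5, -0.7]
opening: 0.999
[441.92336088 184.00907788 233.29826226] [-3.14144358e+00 -2.06320451e-04  2.96574439e+00]
```

View pics/w1.png

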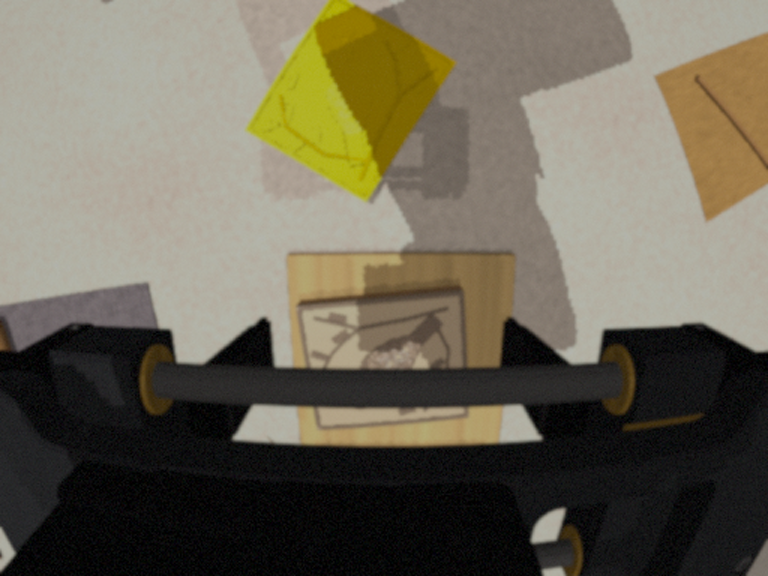

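The wrist view (1.5x) shows the board's near edge level, (290,253) to (514,253), and the block's near top edge from (300,303) to (464,288). Yellow's nearest corner is at (370,200).

```bash
python3 - <<'E'
from h import *
import pickle; m=pickle.load(open('w1.pkl','rb'))
W=lambda u,v,z:p2w('wrist',(u/1.5,v/1.5),z,m)
p=[W(289,254,12),W(514,253,12)];q=[W(299,303,32),W(464,289,32)]
for a in(p,q): d=a[1]-a[0]; print(a,np.linalg.norm(d),np.degrees(np.arctan2(d[1],d[0])))
print('yellow',W(370,200,20))
ya=np.radians(-10);c=np.array([np.cos(ya),np.sin(ya)])
T=np.array([441.9,184.0])
for a in p+q: print('along board x from TCP',(a[:2]-T)@c, 'lat',(a[:2]-T)@[-c[1],c[0]])
E
```

```text
[array([423.2, 102. ,  12. ]), array([456. , 294.1,  12. ])] 194.88009133823806 80.31050658174912
[array([462.6, 106.2,  32. ]), array([474.6, 243. ,  32. ])] 137.3253072088317 84.9868862449642
yellow [390.5 179.4  20. ]
along board x from TCP -4.176754412639991 lat -84.00145666937266
along board x from TCP -5.232875043656877 lat 110.87577291174784
along board x from TCP 33.89534870983993 lat -73.02352590664431
along board x from TCP 21.957971041150355 lat 63.7819528374289
```

```bash
python3 -m jog '{"dp":[[0,0,15],[0,0,45],[0,0,80],[0,0,115],[0,0,150],[0,0,178],[0,0,192],[0,0,192]],"twist":[0,0,0,0,0,0,0,0],"claw":[-1,-1,-1,-1,-1,-1,-1,-1]}'; python3 -m jog '{"dp":[[-3,0,0],[-7,0,0],[-12,0,0],[-17,0,0],[-22,0,0],[-27,0,0],[-31,0,0],[-33,0,0]],"twist":[0,0,0,0,0,0,0,0],"claw":[-1,-1,-1,-1,-1,-1,-1,-1]}'
```

```text
t: 2.07
eef_pos: [440.9, 183.6, 38.7]
tcp_rot: [-3.14, -0.004, 2.966]
ft_force: [-0.1, 0.4, -0.5]
opening: 0.998
t: 2.73
eef_pos: [474.9, 178.1, 41.6]
tcp_rot: [-3.142, -0.0, 2.967]
ft_force: [-4.0, 0.6, 3.1]
opening: 0.999
```

```bash
python3 -m jog '{"dp":[[-2,0,0],[-4,0,0],[-7,0,0],[-10,0,0],[-13,0,0],[-15,0,0],[-16,0,0],[-16,0,0]],"twist":[0,0,0,0,0,0,0,0],"claw":[-1,-1,-1,-1,-1,-1,-1,-1]}'; python3 -m jog '{"dp":[[-1,0,0],[-2,0,0],[-3,0,0],[-3,0,0]],"twist":[0,0,0,0],"claw":[-1,-1,-1,-1]}'
```

```text
t: 3.4
eef_pos: [490.8, 175.5, 41.4]
tcp_rot: [3.141, 0.001, 2.967]
ft_force: [-0.4, 0.7, 0.2]
opening: 0.997
t: 3.73
eef_pos: [493.5, 175.0, 41.4]
tcp_rot: [3.141, 0.0, 2.967]
ft_force: [-0.2, -0.2, 0.5]
opening: 0.999
```

```bash
python3 -m jog '{"dp":[[-1,0,0],[-2,0,0],[-2,0,0]],"twist":[0,0,0],"claw":[-1,-1,-1]}'; python3 -m jog '{"dp":[[-1,0,0],[-2,0,0]],"twist":[0,0],"claw":[-1,-1]}';  python3 -m jog '{"dp":[[-1,0,0],[-1,0,0]],"twist":[0,0],"claw":[-1,-1]}'
```

```text
t: 3.98
eef_pos: [495.0, 174.6, 41.4]
tcp_rot: [-3.141, -0.001, 2.967]
ft_force: [-2.4, 1.3, 0.9]
opening: 1.001
t: 4.15
eef_pos: [495.3, 174.4, 41.3]
tcp_rot: [-3.14, -0.004, 2.967]
ft_force: [-14.1, 6.7, 9.6]
opening: 1.001
t: 4.32
eef_pos: [495.3, 174.4, 41.3]
tcp_rot: [-3.14, -0.006, 2.967]
ft_force: [-14.4, 5.6, 10.0]
opening: 1.002
```

Force has risen to about 14 N at the predicted travel, so the block is against the fence. I'll back off, rise and check.

```bash
python3 -m jog '{"dp":[[3,0,0],[10,0,0],[20,0,0],[28,0,0],[28,0,-20],[28,0,-55],[28,0,-95],[28,0,-110]],"twist":[0,0,0,0,0,0,0,0],"claw":[-1,-1,-1,-1,-1,-1,-1,-1]}'
python3 - <<'E'
from h import *
snap('side','d2',(145,215,305,345),5)
E
```

```text
t: 4.98
eef_pos: [471.1, 179.4, 155.5]
tcp_rot: [3.14, 0.004, 2.967]
ft_force: [0.0, 0.4, 0.4]
opening: 0.997
```

View pics/d2.png

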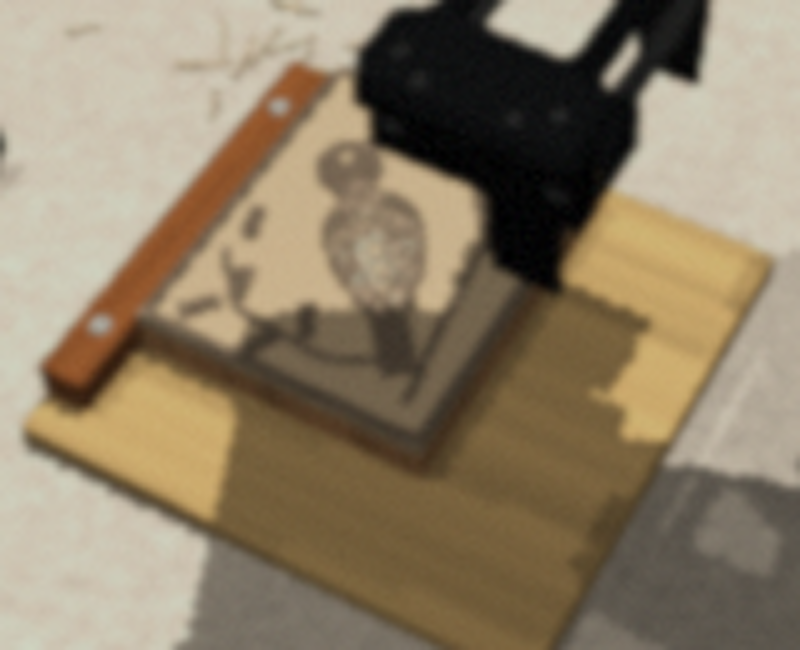

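The crop shows the block flush and parallel along the whole fence, with the head at (350,168).

```bash
python3 - <<'E'
from h import *
h=p2w('side',(145+350/5-.4,215+168/5-.4),33)
# prediction: near face at TCP(495.3,174.4)+10mm, block centre +60, lateral from earlier
c,s=np.cos(np.radians(-10.1)),np.sin(np.radians(-10.1)); X=np.array([c,s]);Y=np.array([-s,c])
T=np.array([495.3,174.4]); print('head img',h,'head in TCP-frame',(h[:2]-T)@X,'expect ~',10+60+28)
st=readout.state(); p=st['eef_pos'][:2]; y=st['tcp_rot'][2]
tx=np.array([np.cos(y),np.sin(y)]); ty=np.array([np.sin(y),-np.cos(y)])
k=np.array([520,-104])
for n,q,o in(('knob',k,p),('head from knob',h[:2],k)): print(n,(q-o)@tx,(q-o)@ty)
E
```

```text
head img [586.4 128.   33. ] head in TCP-frame 97.82525578633934 expect ~ 98
knob -96.77168117160392 -270.8794181354265
head from knob -25.176892834375057 239.99809179909408
```

```bash
python3 -m jog '{"dp":[[-4,-10,0],[-15,-43,0],[-29,-80,0],[-43,-120,0],[-57,-160,0],[-72,-200,0],[-86,-240,0],[-97,-271,0]],"twist":[0,0,0,0,0,0,0,0],"claw":[1,1,1,1,1,1,1,1]}'; python3 -m jog '{"dp":[[0,0,0],[0,0,0],[0,0,0],[0,0,0],[0,0,0],[0,0,0]],"twist":[0,0,0,0,0,0],"claw":[1,1,1,1,1,1]}'
python3 - <<'E'
from h import *
snap('scene','s3',(150,170,310,290),5)
E
```

```text
t: 5.7
eef_pos: [518.1, -107.7, 149.8]
tcp_rot: [3.141, -0.002, 2.966]
ft_force: [0.5, 0.7, 0.5]
opening: 0.494
t: 6.2
eef_pos: [518.9, -103.8, 151.4]
tcp_rot: [3.142, -0.0, 2.969]
ft_force: [-0.7, -0.0, -0.0]
opening: 0.074
```

View pics/s3.png

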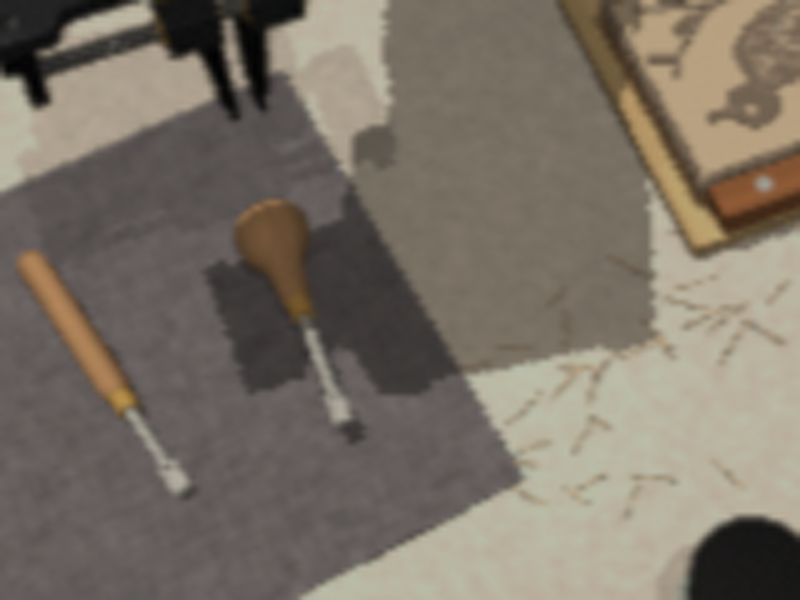

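The unobstructed scene crop has the mushroom knob at (272,232), the slim gouge well to its left, and the fingers above the knob. I'll descend and dwell two seconds.

```bash
python3 - <<'E'
from h import *
print('knob',p2w('scene',(150+272/5-.4,170+232/5-.4),21),'head',p2w('scene',(150+758/5-.4,170+105/5-.4),33), readout.state()['eef_pos'])
E
python3 -m jog '{"dp":[[0,0,8],[0,0,25],[0,0,45],[0,0,60],[0,0,67],[0,0,68],[0,0,68],[0,0,68]],"twist":[0,0,0,0,0,0,0,0],"claw":[1,1,1,1,1,1,1,1]}'
```

```text
knob [ 519.  -104.3   21. ] head [589.8 126.8  33. ] [ 519.00281969 -103.87641945  151.44067684]
t: 6.92
eef_pos: [519.4, -104.8, 84.0]
tcp_rot: [-3.141, 0.001, 2.967]
ft_force: [0.5, -0.4, 0.6]
opening: 0.003
```

```bash
Z='' ; python3 -m jog '{"dp":[[0,0,0],[0,0,0],[0,0,0],[0,0,0],[0,0,0],[0,0,0],[0,0,0],[0,0,0]],"twist":[0,0,0,0,0,0,0,0],"claw":[1,1,1,1,1,1,1,1]}'
python3 -m jog '{"dp":[[0,0,0],[0,0,0],[0,0,0],[0,0,0],[0,0,0],[0,0,0],[0,0,0],[0,0,0]],"twist":[0,0,0,0,0,0,0,0],"claw":[1,1,1,1,1,1,1,1]}'
python3 -m jog '{"dp":[[0,0,0],[0,0,0],[0,0,0],[0,0,0],[0,0,0],[0,0,0],[0,0,0],[0,0,0]],"twist":[0,0,0,0,0,0,0,0],"claw":[1,1,1,1,1,1,1,1]}'
python3 -m jog '{"dp":[[0,0,-10],[0,0,-40],[0,0,-60],[-3,30,-66],[-8,70,-66],[-12,110,-66],[-17,150,-66],[-21,185,-66]],"twist":[0,0,0,0,0,0,0,0],"claw":[1,1,1,1,1,1,1,1]}'
python3 -m jog '{"dp":[[-3,30,0],[-5,50,0],[-6,56,0],[-6,56,8],[-6,56,30],[-6,56,55],[-6,56,70],[-6,56,72]],"twist":[0,0,0,0,0,0,0,0],"claw":[1,1,1,1,1,1,1,1]}'
python3 -m jog '{"dp":[[0,0,0],[0,0,0],[0,0,0],[0,0,0],[0,0,0],[0,0,0],[0,0,0],[0,0,0]],"twist":[0,0,0,0,0,0,0,0],"claw":[1,1,1,1,1,1,1,1]}'
python3 - <<'E'
from h import *
s=readout.state(); print(s['t'],s['eef_pos'],s['ft_force'])
snap('scene','s4',(200,140,400,290),4)
E
```

```text
t: 7.58
eef_pos: [519.1, -104.7, 83.5]
tcp_rot: [3.142, 0.0, 2.967]
ft_force: [0.0, -0.8, 0.4]
opening: 0.003
t: 8.25
eef_pos: [519.1, -104.7, 83.5]
tcp_rot: [3.142, 0.0, 2.967]
ft_force: [0.1, -0.1, 0.3]
opening: 0.007
t: 8.92
eef_pos: [519.1, -104.7, 83.5]
tcp_rot: [3.142, 0.0, 2.967]
ft_force: [0.1, 0.1, 0.3]
opening: 0.005
t: 9.58
eef_pos: [572.3, 76.1, 150.5]
tcp_rot: [3.141, 0.001, 2.967]
ft_force: [0.4, -0.2, 0.2]
opening: 0.004
t: 10.25
eef_pos: [585.9, 126.3, 74.7]
tcp_rot: [-3.14, -0.004, 2.966]
ft_force: [-1.2, 0.3, -0.6]
opening: 0.007
t: 10.92
eef_pos: [587.5, 128.0, 77.6]
tcp_rot: [3.142, 0.0, 2.967]
ft_force: [0.8, 0.0, 0.5]
opening: 0.003
10.9167 [587.52727412 127.97519767  77.62665078] [0.78572047 0.03234326 0.46592616]
```

View pics/s4.png

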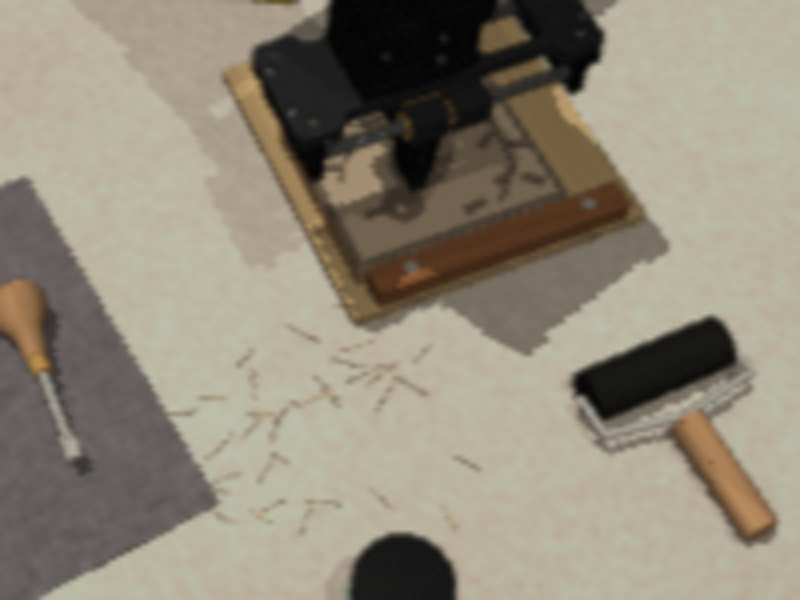

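The fingertips at (415,185) are right above the head at (405,205), and the block is still on the fence. I'll dwell a little longer and hand in.

```bash
python3 -m jog '{"dp":[[0,0,0],[0,0,0],[0,0,0],[0,0,0],[0,0,0],[0,0,0],[0,0,0],[0,0,0]],"twist":[0,0,0,0,0,0,0,0],"claw":[1,1,1,1,1,1,1,1]}' && python3 -c "from cell import job_done; print(job_done())"
```

```text
t: 11.63
eef_pos: [587.5, 127.9, 77.5]
tcp_rot: [-3.142, 0.0, 2.967]
ft_force: [-0.4, 0.3, -0.0]
opening: 0.004
the job is handed in; nothing more can be done
None
```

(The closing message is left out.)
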